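# Line up sample containers by height

### The arm

A 6-joint arm with a two-finger parallel gripper is mounted at the origin on a cart in front of the work surface, level with it; the furniture and walls round the work are solid. World frame = base frame: x ahead of the robot, y to its left, z up, the work surface at z = 0. Lengths are in m, angles in rad, forces in N, time in s.
With the tool pointing down it reaches from about 0.25 to 0.725 m from the base axis. Payload 4 kg.
Tool frame: the origin (TCP) lies on the centre line of the jaws, within the pads' length; the fingertips stand 14 mm ahead of it and the grasp point (between the pads) lies 5 mm behind it; z points along the fingers, x is the direction in which the jaws open and shut, and the axes are right-handed (so a half turn about z gives the same grasp; the last joint's range is limited). The gripper opens to 85 mm and grips with 20 to 120 N. Pads are 22 mm wide; open, the fingers measure 114 mm over their backs; the gripper's body (76 mm by 85 mm) begins 54 mm behind the grasp point. The pads swing forward as they close: fully open they stand 13 mm farther back than shut.
Start: joints at [1.106, 0.241, 0.005, 1.335, 0, 1.571], TCP at [0.224, 0.447, 0.245] pointing down, gripper open.
Joint ranges: [-2.72, 2.72], [-1.05, 1.87], [-1.09, 1.28], [-1.99, 2.15], [-1.42, 1.44], [-3.14, 3.14]. Speed limits (rad/s): [2.79, 2.79, 3.14, 3.14, 3.14, 3.14].

### API

Orientations are given as a unit quaternion [x, y, z, w].
In Python, from workcell import bot gives the robot as it stands.
- The arm moves only by the tool play_rows, never from a script. Its argument "motion" is a list of rows, each an object with "fingers": the closure, from -1 (fully open) to 1 (shut), so that 0 is half open; "translation": the shift along the tool's x, y, z in cm, a list of three; "roll": the turn about the tool's z in degrees. A call has 1 to 20 rows; each row is the pose to reach, as a shift and turn from the pose commanded when the call began, along the tool's axes at that moment; what a row does not reach only later rows make up. A row lasts 1/12 s, in which the tool goes at most 41.7 mm and 7.16 degrees, less where a joint would pass 70% of its speed; a pose out of reach is approached as far as the arm can. A call with a gripper value outside its range is refused whole. The fingers move at their own pace and stop on an object; the grip force is fixed at half the most. Time passes only in rows, so rows that repeat a pose let the fingers close. It gives the time, the measured TCP pose, the force and the opening at its end, in the units of the state.
- bot.get_obs(): the state, without advancing time (a new reading comes with each control period).
- bot.camera(name): name is "scene" or "side" or "wrist"; returns a dict with "pixels" (420x560x3 uint8, red, green, blue), "intrinsics" (3x3 intrinsics, pixels), "k1" (the pictures are not rectified: a ray, as slopes to the right and down, at radius r is drawn at 1 + k1 r^2 times it, then the intrinsics apply), "world_to_cam" (4x4, takes a point from world to camera coordinates). Camera axes: x right, y down, z forward; pixel columns grow to the right and rows downward; lengths in m; the calibration is good to about 2 mm. A picture is of the moment at which its call begins. There is no depth.
- bot.job_done(): hands the job in, once; it reports no verdict.
The state is a dict: "clock": time; "joint_pos": joint angles; "joint_vel": joint speeds; "tau": joint torques, N m; "eef_pos": TCP position; "tool_rot": TCP orientation; "ft_force": force on the tool from outside, world axes, zero at the start; "ft_torque": the same for the moment, N m; "grip_width": finger opening in m.
Only numpy, scipy, OpenCV 4.12 (cv2) and the standard library are available. Lean on these libraries where they do the work, as an engineer would, in place of code of your own. Each camera call takes 0.05 s, during which the arm holds its last target. There are 200 camera calls.

### The job

Line up the four sample containers (three white pots and the black-capped glass vial) on the four cork discs of the dark strip in order of height, one centred on each disc, with the tallest on the disc next to the red post and the shortest at the other end. Keep every container upright throughout, and leave the paper tape roll where it stands.

Things in the scene. Friction and masses are not known exactly. Their poses are not given: they have to be found in the camera images.
- tiny_pot: Shortest container: cream-white lidded pot, 27 mm diameter, 33 mm tall. Origin: centre of its underside; z up its axis; round, so yaw does not matter. Loose, 20 g nominal; take it by the side.
- small_pot: Second shortest container: cream-white lidded pot, 36 mm diameter (lid; body 34 mm), 42 mm tall. Origin: centre of its underside; z up its axis; round, so yaw does not matter. Loose, 20 g nominal; take it by the side.
- medium_pot: Second tallest container: slim white lidded pot, 32 mm diameter, 62 mm tall. Origin: centre of its underside; z up its axis; round, so yaw does not matter. Loose, 20 g nominal; take it by the side.
- glass_vial: Tallest container: clear glass vial with a black screw cap, 124 mm tall; glass 46 mm diameter up to 102 mm, cap 48 mm diameter above. Origin: centre of its underside; z up its axis; round. Loose, 30 g nominal; take it by the glass.
- mark_1: cork disc, 62 mm across and 4 mm thick, fixed on a dark metal base strip (84 x 470 x 6 mm) lying on the table; one of four alike in a straight row at 90 mm pitch. Origin: centre of its underside (6 mm above the table), so its upper face is at origin + 4 mm = 10 mm above the table. x points across the strip, y along the row, z up. This is the end disc at the row's +y end.
- mark_2: cork disc, 62 mm across and 4 mm thick, fixed on a dark metal base strip (84 x 470 x 6 mm) lying on the table; one of four alike in a straight row at 90 mm pitch. Origin: centre of its underside (6 mm above the table), so its upper face is at origin + 4 mm = 10 mm above the table. x points across the strip, y along the row, z up. This is the second disc from the row's +y end.
- mark_3: cork disc, 62 mm across and 4 mm thick, fixed on a dark metal base strip (84 x 470 x 6 mm) lying on the table; one of four alike in a straight row at 90 mm pitch. Origin: centre of its underside (6 mm above the table), so its upper face is at origin + 4 mm = 10 mm above the table. x points across the strip, y along the row, z up. This is the third disc from the row's +y end.
- mark_4: cork disc, 62 mm across and 4 mm thick, fixed on a dark metal base strip (84 x 470 x 6 mm) lying on the table; one of four alike in a straight row at 90 mm pitch. Origin: centre of its underside (6 mm above the table), so its upper face is at origin + 4 mm = 10 mm above the table. x points across the strip, y along the row, z up. This is the end disc at the row's -y end.
- red_post: Fixed red plastic post, 26 mm diameter, 25 mm tall, on the strip at one end of the row, 75 mm beyond the nearest disc's centre, where it marks the tall end; which end varies. A grey post of the same shape stands at the other end. Origin: centre of its underside, 6 mm above the table.
- tape_roll: Bystander: roll of white paper tape standing on its face, 62 mm diameter, 48 mm tall, loose, among the containers (their centres and its own are at least 85 mm apart at the start, spread roughly along y). Origin: centre of its underside. The other clutter on the table is fixed and keeps at least 50 mm clear of every container's start and every disc.
Not all that is in view belongs to the job. What is shaped like the glass_vial but green or orange is not meant.

How it is judged:
By the outcome, as a careful person would: the job done as asked, in the order asked, and still so for the second after the job is handed in, with the robot touching nothing.
It also fails if it takes over 112 s, if anything falls off the work surface, if the arm or the gripper's body presses on something with over 40 N, if the wrist force passes 120 N, or if a joint passes its speed limit or range.

## Working session

There is one attempt and no reset: what is moved stays moved. The work goes in short steps, Python scripts to look and compute and a tool call to move; the robot and the scene stay as the last step left them, time stands still between calls to the robot, and variables do not carry over. Pictures are saved under pics/ and viewed, about 12 in all and at most 16, crops included, and the job is handed in when it is done.

Besides the shell and the picture viewer there is one more tool, called as name([rows], argument=value, ...), one row to a line, values as JSON. play_rows: Moves the arm, as the interface text tells. Its arguments: {"type":"object","properties":{"motion":{"type":"array","items":{"type":"object","properties":{"fingers":{"type":"number"},"translation":{"type":"array","items":{"type":"number"}},"roll":{"type":"number"}}}}},"required":["motion"]}

```bash
mkdir -p pics; cat > h.py <<'E'
import numpy as np, cv2
from workcell import bot
def snap(n,f=None):
    c=bot.camera(n)
    if f: cv2.imwrite('pics/'+f,cv2.cvtColor(c['pixels'],cv2.COLOR_RGB2BGR))
    return c
def ray(c,u,v):
    K=np.array(c['intrinsics']);d=np.array([(u-K[0,2])/K[0,0],(v-K[1,2])/K[1,1]])
    s=d.copy()
    for _ in range(30): s=d/(1+c['k1']*(s@s))
    T=np.array(c['world_to_cam']);R=T[:3,:3]
    return -R.T@T[:3,3], R.T@np.array([s[0],s[1],1])
def onz(c,u,v,z):
    o,d=ray(c,u,v);return o+d*(z-o[2])/d[2]
def proj(c,P):
    T=np.array(c['world_to_cam']);K=np.array(c['intrinsics'])
    p=T[:3,:3]@np.array(P)+T[:3,3];s=p[:2]/p[2];s=s*(1+c['k1']*(s@s))
    return np.array([K[0,0]*s[0]+K[0,2],K[1,1]*s[1]+K[1,2]])
E
python3 - <<'E'
from h import *
for n in ['scene','side','wrist']:
    c=snap(n,n+'0.png'); o,_=ray(c,280,210); print(n,o,c['k1'],np.array(c['intrinsics'])[0,0])
print(bot.get_obs())
E
```

```text
scene [-0.04552313 -0.45175593  0.94426547] -0.1209439327131442 538.9347555326981
side [0.23593127 1.05179849 0.52006742] -0.05533200337206216 441.44320488263634
wrist [0.15523907 0.48099613 0.37271848] -0.036182335891164444 314.041289841979
{'clock': 0.15, 'joint_pos': array([ 1.10600123e+00,  2.41249997e-01,  4.05680140e-03,  1.33521863e+00,
       -2.96662412e-06,  1.57079521e+00]), 'joint_vel': array([-0.00125018, -0.00211214,  0.0041092 , -0.00058912,  0.00145789,
        0.00043321]), 'tau': array([-5.39358389e-04, -3.72635257e+01,  2.52638751e+01,  1.23560053e-02,
       -5.33769594e-05,  3.95454251e-06]), 'eef_pos': array([0.22391755, 0.44655141, 0.24462125]), 'tool_rot': array([ 8.50951732e-01,  5.25243275e-01, -6.86577675e-04,  4.25526737e-04]), 'ft_force': array([-0.28256955, -0.64386854,  0.30232192]), 'ft_torque': array([ 0.01858786, -0.00739183,  0.00828532]), 'grip_width': 0.08521114023803959}
```

View pics/scene0.png

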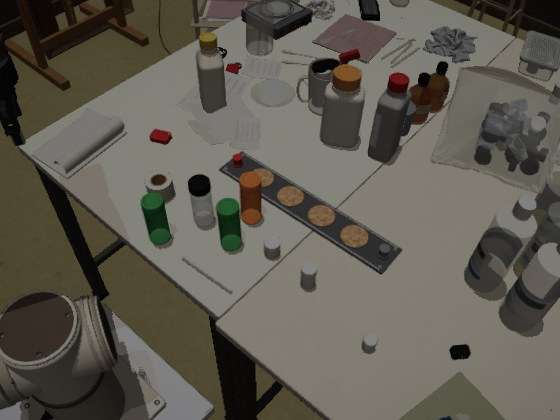

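View pics/side0.png

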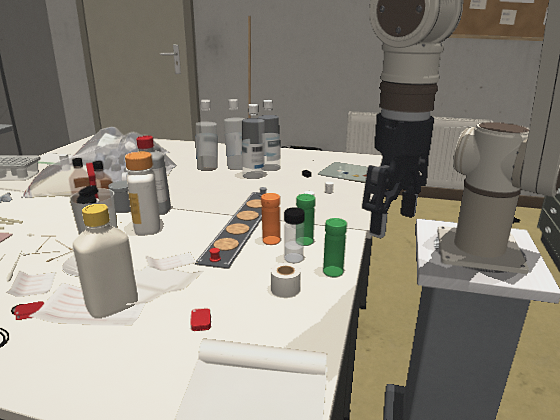

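The scene picture shows these:
- Glass vial, black cap: about (201,200).
- Look-alikes: green at (156,218) and (229,224), orange at (251,198).
- White pots: (272,247), (309,274) and (370,342).
- Tape roll: (159,184).
- Red post: (238,160), at the far-left end of the strip. Grey post: (384,250).

I choose the black-capped clear vial and check it in a close crop.

```bash
python3 - <<'E'
from h import *
c=snap('scene'); im=cv2.cvtColor(c['pixels'],cv2.COLOR_RGB2BGR)
cv2.imwrite('pics/crop1.png',cv2.resize(im[145:355,140:405],None,fx=2.8,fy=2.8,interpolation=cv2.INTER_CUBIC))
hsv=cv2.cvtColor(im,cv2.COLOR_BGR2HSV)
m=cv2.inRange(hsv,(5,70,100),(18,170,255)); m[:150]=0; m[280:]=0
n,l,s,ce=cv2.connectedComponentsWithStats(m)
for i in range(1,n):
    if s[i,4]>60: print('cork',s[i],ce[i].round(1),onz(c,*ce[i],.010).round(4))
m=cv2.inRange(hsv,(172,120,90),(180,255,255))|cv2.inRange(hsv,(0,170,90),(4,255,255)); 
n,l,s,ce=cv2.connectedComponentsWithStats(m)
for i in range(1,n):
    if s[i,4]>30: print('red',s[i],ce[i].round(1),onz(c,*ce[i],.02).round(4))
for n,u,v,z in [('p1top',272,240,.04),('p2top',309,266,.06),('p3top',370,337,.033),('vial cap',200,184,.124),('tape',159,180,.048),('g1',153,202,.124),('g2',228,207,.124),('o',250,181,.124),('grey',384,247,.03)]:
    print(n,onz(c,u,v,z).round(3))
E
```

```text
cork [252 169  21  17 207] [264.4 176. ] [0.6191 0.1417 0.01  ]
cork [277 187  26  19 385] [290.  195.8] [0.6119 0.0556 0.01  ]
cork [308 205  27  21 420] [321.1 215.2] [ 0.6144 -0.0341  0.01  ]
cork [341 225  27  22 455] [353.9 235.7] [ 0.6168 -0.1239  0.01  ]
red [390  73  19  11 153] [399.1  78.3] [1.1627 0.109  0.02  ]
red [150 130  21  11 149] [159.6 134.8] [0.5411 0.4304 0.02  ]
red [233 154   9   6  45] [237.  156.7] [0.6155 0.2284 0.02  ]
p1top [ 0.471 -0.013  0.04 ]
p2top [ 0.46  -0.119  0.06 ]
p3top [ 0.427 -0.296  0.033]
vial cap [0.432 0.153 0.124]
tape [0.422 0.288 0.048]
g1 [0.334 0.188 0.124]
g2 [0.426 0.066 0.124]
o [0.507 0.082 0.124]
grey [ 0.621 -0.196  0.03 ]
```

View pics/crop1.png

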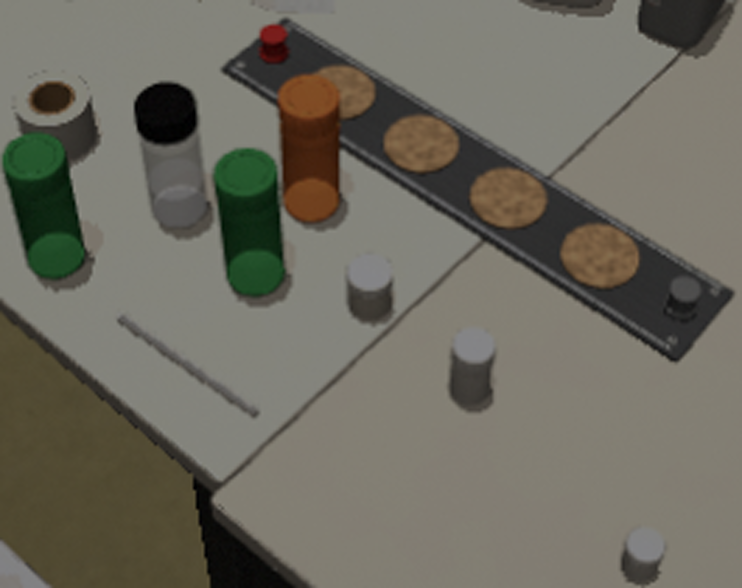

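The crop confirms the clear vial with the black cap at crop (168,115). The three lidded pots are at (370,285), (473,365) and (645,555), and the red post is at (273,42). The row runs along y, with disc 1 (partly hidden) next to the red post. From +y the order is vial, medium, small, tiny. I'll refine the positions and start with the tiny pot.

```bash
cat >> h.py <<'E'
def go(x,y,z,yaw,o=None):
    """print shift (cm, tool axes) and roll (deg) from the present pose to TCP x,y,z with jaw axis at yaw deg"""
    from scipy.spatial.transform import Rotation as R
    o=o or bot.get_obs(); M=R.from_quat(o['tool_rot']).as_matrix()
    t=M.T@(np.array([x,y,z])-o['eef_pos'])*100
    w=np.degrees(np.arctan2(M[1,0],M[0,0])); r=-(yaw-w); r=(r+90)%180-90
    print('shift cm',t.round(2),'roll',round(r,1),'yaw now',round(w,1))
E
python3 - <<'E'
from h import *
c=snap('scene')
f=lambda x,y,z:onz(c,140+x/2.8,145+y/2.8,z).round(4)
print('small',f(370,271,.042),'med',f(473,344,.062),'tiny',f(645,546,.033),'vial',f(165,101,.124),'tape',f(53,97,.048))
# vial base check
print('vial base',f(181,207,0))
t=f(645,546,.033); go(t[0],t[1],.15,np.degrees(np.arctan2(t[1],t[0])))
E
```

```text
small [ 0.4665 -0.0169  0.042 ] med [ 0.4556 -0.1227  0.062 ] tiny [ 0.4226 -0.2997  0.033 ] vial [0.4359 0.1608 0.124 ] tape [0.4224 0.2889 0.048 ]
vial base [0.4366 0.159  0.    ]
shift cm [-57.81  51.21   9.54] roll -81.3 yaw now 63.4
```

play_rows([
  {"fingers": -0.2, "translation": [-57.8, 51.2, 0], "roll": 98.7},
  {"fingers": -0.2, "translation": [-57.8, 51.2, 0], "roll": 98.7},
  {"fingers": -0.2, "translation": [-57.8, 51.2, 0], "roll": 98.7},
  {"fingers": -0.2, "translation": [-57.8, 51.2, 0], "roll": 98.7},
  {"fingers": -0.2, "translation": [-57.8, 51.2, 0], "roll": 98.7},
  {"fingers": -0.2, "translation": [-57.8, 51.2, 0], "roll": 98.7},
  {"fingers": -0.2, "translation": [-57.8, 51.2, 0], "roll": 98.7},
  {"fingers": -0.2, "translation": [-57.8, 51.2, 0], "roll": 98.7},
  {"fingers": -0.2, "translation": [-57.8, 51.2, 0], "roll": 98.7},
  {"fingers": -0.2, "translation": [-57.8, 51.2, 0], "roll": 98.7},
  {"fingers": -0.2, "translation": [-57.8, 51.2, 0], "roll": 98.7},
  {"fingers": -0.2, "translation": [-57.8, 51.2, 0], "roll": 98.7},
  {"fingers": -0.2, "translation": [-57.8, 51.2, 0], "roll": 98.7},
  {"fingers": -0.2, "translation": [-57.8, 51.2, 0], "roll": 98.7},
  {"fingers": -0.2, "translation": [-57.8, 51.2, 3], "roll": 98.7},
  {"fingers": -0.2, "translation": [-57.8, 51.2, 5], "roll": 98.7},
  {"fingers": -0.2, "translation": [-57.8, 51.2, 8], "roll": 98.7},
  {"fingers": -0.2, "translation": [-57.8, 51.2, 9.5], "roll": 98.7},
  {"fingers": -0.2, "translation": [-57.8, 51.2, 9.5], "roll": 98.7},
  {"fingers": -0.2, "translation": [-57.8, 51.2, 9.5], "roll": 98.7},
])

```text
clock: 1.92
eef_pos: [0.4216, -0.3024, 0.1453]
tool_rot: [0.952, -0.305, -0.003, -0.0]
ft_force: [0.5, -0.4, 0.5]
grip_width: 0.0514
```

```bash
python3 - <<'E'
from h import *
c=snap('wrist','w1.png'); o=bot.get_obs(); print(o['eef_pos'],o['tool_rot'],o['grip_width'],o['clock'],proj(c,[.4226,-.2997,.033]))
E
```

```text
[ 0.4213218  -0.30124163  0.14607194] [ 9.52258607e-01 -3.05277913e-01 -2.93077209e-03 -5.93613138e-04] 0.05133979064568437 1.9667 [283.26282413 207.63366736]
```

View pics/w1.png

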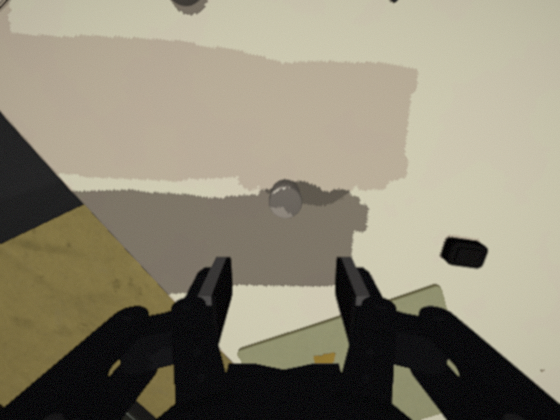

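The tiny pot is at about (285,199), between and ahead of the fingers, with its lid about 32 px across. Nothing else is within reach of the jaws.

```bash
python3 - <<'E'
from h import *
c=snap('wrist'); im=c['pixels']
p=onz(c,285,199,.033);print(p, onz(c,269,199,.033)-onz(c,301,199,.033), onz(c,285,183,.033)-onz(c,285,215,.033))
g=cv2.cvtColor(im,cv2.COLOR_RGB2GRAY)[170:230,250:330]; cv2.imwrite('pics/t1.png',cv2.resize(g,None,fx=8,fy=8))
go(p[0],p[1],.022,-35.4)
E
```

```text
[ 0.42748399 -0.29354004  0.033     ] [-0.02076153  0.0147901   0.        ] [0.01534175 0.021535   0.        ]
shift cm [ 0.2  -0.85 12.59] roll -0.1 yaw now -35.5
```

View pics/t1.png

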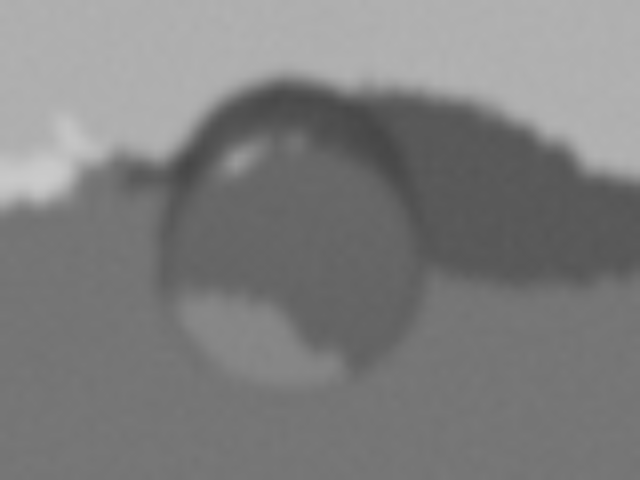

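play_rows([
  {"fingers": -0.2, "translation": [0.3, -0.55, 3], "roll": 0},
  {"fingers": -0.2, "translation": [0.3, -0.55, 6], "roll": 0},
  {"fingers": -0.2, "translation": [0.3, -0.55, 8.5], "roll": 0},
  {"fingers": -0.2, "translation": [0.3, -0.55, 10.5], "roll": 0},
  {"fingers": -0.2, "translation": [0.3, -0.55, 11.7], "roll": 0},
  {"fingers": -0.2, "translation": [0.3, -0.55, 12.5], "roll": 0},
  {"fingers": -0.2, "translation": [0.3, -0.55, 12.5], "roll": 0},
  {"fingers": -0.2, "translation": [0.3, -0.55, 12.5], "roll": 0},
  {"fingers": 0.6, "translation": [0.3, -0.55, 12.5], "roll": 0},
  {"fingers": 0.6, "translation": [0.3, -0.55, 12.5], "roll": 0},
  {"fingers": 0.6, "translation": [0.3, -0.55, 12.5], "roll": 0},
  {"fingers": 0.6, "translation": [0.3, -0.55, 12.5], "roll": 0},
  {"fingers": 0.6, "translation": [0.3, -0.55, 12.5], "roll": 0},
  {"fingers": 0.6, "translation": [0.3, -0.55, 12.5], "roll": 0},
])

```text
clock: 3.18
eef_pos: [0.4292, -0.2969, 0.0269]
tool_rot: [0.953, -0.303, 0.001, 0.0]
ft_force: [-0.4, 0.9, 6.4]
grip_width: 0.024
```

```bash
python3 - <<'E'
from h import *
o=bot.get_obs(); print(o['eef_pos'],o['grip_width'],o['ft_force'])
go(.6168,-.1239,.16,0)
E
```

```text
[ 0.42924282 -0.29686693  0.02693316] 0.023956462966539485 [-0.4019504   0.90259645  6.39970708]
shift cm [  5.33 -24.96 -13.28] roll -35.3 yaw now -35.3
```

play_rows([
  {"fingers": 0.6, "translation": [0, 0, -2], "roll": 0},
  {"fingers": 0.6, "translation": [0, 0, -5], "roll": 0},
  {"fingers": 0.6, "translation": [0, 0, -9], "roll": 0},
  {"fingers": 0.6, "translation": [1, -4, -12], "roll": -6},
  {"fingers": 0.6, "translation": [2, -8, -12], "roll": -12},
  {"fingers": 0.6, "translation": [3, -12, -12], "roll": -18},
  {"fingers": 0.6, "translation": [4, -16, -12], "roll": -24},
  {"fingers": 0.6, "translation": [4.5, -20, -12], "roll": -30},
  {"fingers": 0.6, "translation": [5, -23, -12], "roll": -35},
  {"fingers": 0.6, "translation": [5.3, -25, -12], "roll": -35.3},
  {"fingers": 0.6, "translation": [5.3, -25, -12], "roll": -35.3},
  {"fingers": 0.6, "translation": [5.3, -25, -12], "roll": -35.3},
  {"fingers": 0.6, "translation": [5.3, -25, -12], "roll": -35.3},
  {"fingers": 0.6, "translation": [5.3, -25, -12], "roll": -35.3},
])

```text
clock: 4.35
eef_pos: [0.6153, -0.1242, 0.1454]
tool_rot: [1.0, -0.001, -0.0, 0.0]
ft_force: [-0.7, -0.3, -0.2]
grip_width: 0.0244
```

```bash
cat >> h.py <<'E'
def corks(c):
    im=cv2.cvtColor(c['pixels'],cv2.COLOR_RGB2HSV)
    m=cv2.inRange(im,(5,60,60),(20,190,255)); m=cv2.morphologyEx(m,cv2.MORPH_OPEN,np.ones((3,3)))
    m=cv2.morphologyEx(m,cv2.MORPH_CLOSE,np.ones((5,5)))
    n,l,s,ce=cv2.connectedComponentsWithStats(m)
    for i in range(1,n):
        if s[i,4]>300:
            cs,_=cv2.findContours((l==i).astype(np.uint8),cv2.RETR_EXTERNAL,cv2.CHAIN_APPROX_NONE)
            e=cv2.minEnclosingCircle(cs[0]); 
            W=np.array([onz(c,*p[0],.010)[:2] for p in cs[0]],np.float32)
            q,r=cv2.minEnclosingCircle(W)
            print('cork',s[i],'world circle',np.round(q,4),round(r,4),'centroid',onz(c,*ce[i],.010).round(4))
E
python3 - <<'E'
from h import *
c=snap('wrist','w2.png'); o=bot.get_obs(); print(o['eef_pos'],o['tool_rot'],o['grip_width'],o['clock']); corks(c)
E
```

```text
[ 0.61529991 -0.12436989  0.14550832] [ 9.99999169e-01 -1.27585233e-03 -1.68849627e-04  7.95000817e-05] 0.02415560048930107 4.4
cork [258   0  49  10 342] world circle [0.6145 0.0316] 0.0178 centroid [0.6148 0.0296 0.01  ]
cork [ 246   49   80   84 5192] world circle [ 0.6173 -0.0326] 0.0315 centroid [ 0.6172 -0.0316  0.01  ]
cork [ 253  165   72   70 3922] world circle [ 0.6193 -0.1221] 0.0317 centroid [ 0.6193 -0.121   0.01  ]
```

View pics/w2.png

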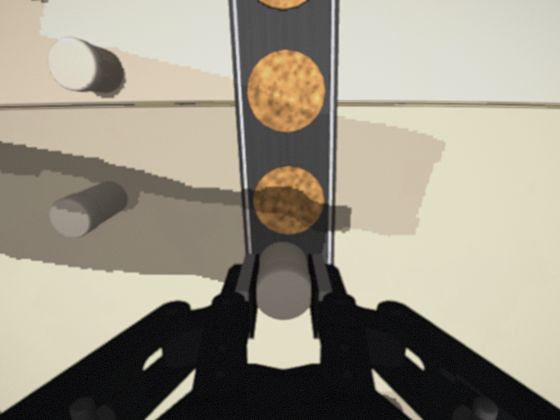

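The tiny pot is held upright at (283,285). Disc 4 is visible at (288,200), disc 3 at (286,90), and the small and medium pots are to the left.

```bash
python3 - <<'E'
from h import *
c=snap('wrist'); o=bot.get_obs(); print(onz(c,283,288,.1515),onz(c,255,288,.1515)-onz(c,312,288,.1515), proj(c,[*o['eef_pos'][:2],.1515]))
go(.618,-.123,.039,0)
E
```

```text
[ 0.61501289 -0.12241907  0.1515    ] [-2.52871579e-02  6.95278171e-05  0.00000000e+00] [283.83859449 291.92441067]
shift cm [ 0.26 -0.14 10.66] roll -0.2 yaw now -0.2
```

play_rows([
  {"fingers": 0.6, "translation": [0.3, 0, 3], "roll": 0},
  {"fingers": 0.6, "translation": [0.3, 0, 6], "roll": 0},
  {"fingers": 0.6, "translation": [0.3, 0, 8.5], "roll": 0},
  {"fingers": 0.6, "translation": [0.3, 0, 9.7], "roll": 0},
  {"fingers": 0.6, "translation": [0.3, 0, 10.3], "roll": 0},
  {"fingers": 0.6, "translation": [0.3, 0, 10.7], "roll": 0},
  {"fingers": 0.6, "translation": [0.3, 0, 10.7], "roll": 0},
  {"fingers": 0.6, "translation": [0.3, 0, 10.7], "roll": 0},
  {"fingers": 0.6, "translation": [0.3, 0, 10.7], "roll": 0},
])

```text
clock: 5.2
eef_pos: [0.6205, -0.1235, 0.0401]
tool_rot: [1.0, -0.0, 0.002, 0.0]
ft_force: [0.7, 0.9, -0.4]
grip_width: 0.024
```

play_rows([
  {"fingers": -0.2, "translation": [0, 0, 0], "roll": 0},
  {"fingers": -0.2, "translation": [0, 0, 0], "roll": 0},
  {"fingers": -0.2, "translation": [0, 0, 0], "roll": 0},
  {"fingers": -0.2, "translation": [0, 0, 0], "roll": 0},
  {"fingers": -0.2, "translation": [0, 0, 0], "roll": 0},
  {"fingers": -0.2, "translation": [0, 0, -1.5], "roll": 0},
  {"fingers": -0.2, "translation": [0, 0, -4], "roll": 0},
  {"fingers": -0.2, "translation": [0, 0, -8], "roll": 0},
  {"fingers": -0.2, "translation": [0, 0, -11], "roll": 0},
  {"fingers": -0.2, "translation": [0, 0, -11], "roll": 0},
  {"fingers": -0.2, "translation": [0, 0, -11], "roll": 0},
  {"fingers": -0.2, "translation": [0, 0, -11], "roll": 0},
])

```text
clock: 6.2
eef_pos: [0.6188, -0.1231, 0.148]
tool_rot: [1.0, -0.0, -0.0, -0.0]
ft_force: [-0.8, -0.8, -0.3]
grip_width: 0.0516
```

```bash
python3 - <<'E'
from h import *
c=snap('scene','s2.png')
c2=snap('wrist')
go(.4665,-.0169,.15,0)
go(.4556,-.1227,.15,0)
im=cv2.imread('pics/s2.png'); cv2.imwrite('pics/s2c.png',cv2.resize(im[180:330,250:430],None,fx=4,fy=4,interpolation=cv2.INTER_CUBIC))
E
```

```text
shift cm [-15.15 -10.59  -0.3 ] roll -0.0 yaw now -0.0
shift cm [-1.624e+01 -1.000e-02 -3.000e-01] roll -0.0 yaw now -0.0
```

View pics/s2c.png

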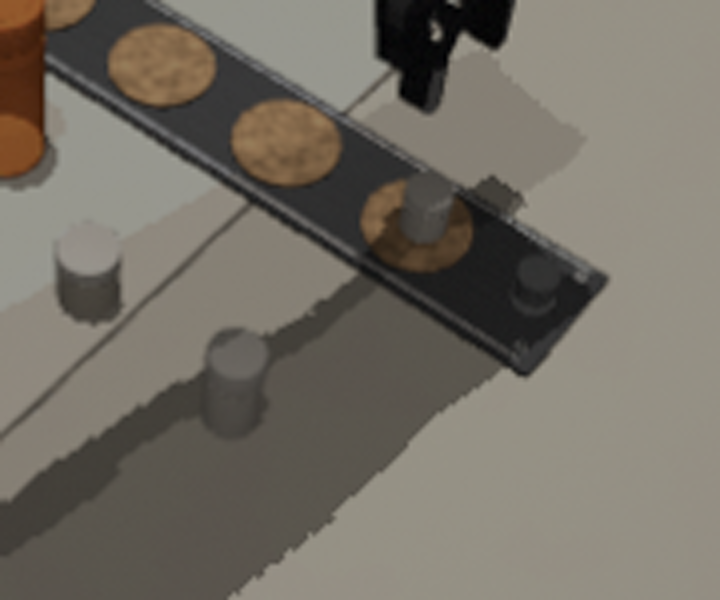

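The tiny pot stands upright on disc 4: base at crop (426,231), disc centre near (416,225). It looks a few mm off toward the grey end, so I'll measure it.

```bash
python3 - <<'E'
from h import *
c=snap('scene'); print('lid',onz(c,357,226.75,.043),'base',onz(c,250+426/4,180+231/4,.010)); corks(c)
print('disc crop',onz(c,250+416/4,180+225/4,.010))
c=snap('wrist','w3.png'); corks(c)
im=cv2.imread('pics/w3.png'); cv2.imwrite('pics/w3c.png',cv2.resize(im[150:320,200:380],None,fx=3.5,fy=3.5,interpolation=cv2.INTER_CUBIC))
E
```

```text
lid [ 0.61752094 -0.12614322  0.043     ] base [ 0.6160593  -0.13137694  0.01      ]
cork [333  64  21  28 379] world circle [1.0704 0.2336] 0.0669 centroid [1.0749 0.241  0.01  ]
cork [239 168  35  20 545] world circle [0.6011 0.1521] 0.0426 centroid [0.6022 0.1517 0.01  ]
cork [277 186  27  21 452] world circle [0.612  0.0562] 0.0323 centroid [0.6118 0.0555 0.01  ]
cork [308 205  28  22 485] world circle [ 0.6147 -0.0337] 0.032 centroid [ 0.6143 -0.0343  0.01  ]
cork [   0  293   73   68 3804] world circle [0.0185 0.2116] 0.0769 centroid [0.0184 0.2066 0.01  ]
disc crop [ 0.61573157 -0.12484642  0.01      ]
cork [254   0  54  13 481] world circle [0.6154 0.0333] 0.0197 centroid [0.615  0.0306 0.01  ]
cork [ 244   51   79   84 5138] world circle [ 0.6172 -0.0325] 0.0315 centroid [ 0.6172 -0.0316  0.01  ]
cork [ 251  167   71   69 2819] world circle [ 0.6194 -0.1221] 0.0317 centroid [ 0.6193 -0.1169  0.01  ]
```

View pics/w3c.png

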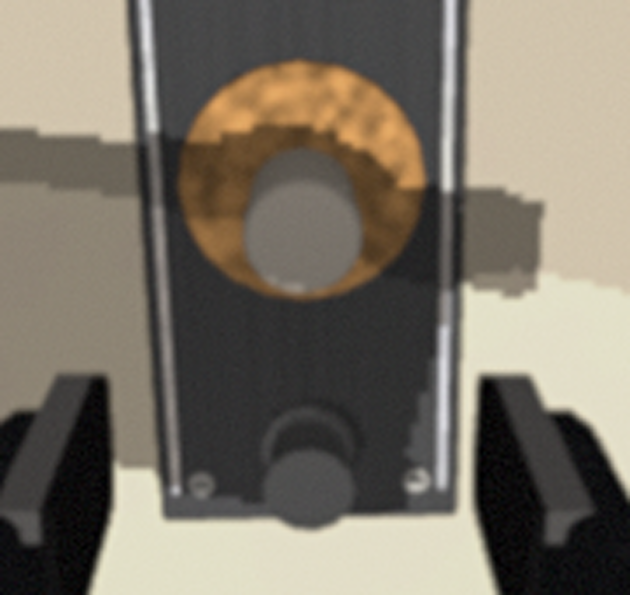

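```bash
python3 - <<'E'
from h import *
c=snap('wrist'); f=lambda x,y,z:onz(c,200+x/3.5,150+y/3.5,z).round(4)
print('lid centre',f(303,237,.043),'far edge base',f(303,150,.010),'disc far/near',f(303,61,.010),f(303,299,.010), 'lid far/near',f(303,181,.043),f(303,293,.043))
go(.4556,-.1227,.15,0)
E
```

```text
lid centre [ 0.6201 -0.1253  0.043 ] far edge base [ 0.6203 -0.1138  0.01  ] disc far/near [ 0.6203 -0.0915  0.01  ] [ 0.6204 -0.1535  0.01  ] lid far/near [ 0.6201 -0.1124  0.043 ] [ 0.6202 -0.1387  0.043 ]
shift cm [-16.27  -0.02  -0.29] roll -0.0 yaw now -0.0
```

play_rows([
  {"fingers": -0.2, "translation": [-4, 0, 0], "roll": 0},
  {"fingers": -0.2, "translation": [-8, 0, 0], "roll": 0},
  {"fingers": -0.2, "translation": [-12, 0, 0], "roll": 0},
  {"fingers": -0.2, "translation": [-15, 0, 0], "roll": 0},
  {"fingers": -0.2, "translation": [-16.3, 0, 0], "roll": 0},
  {"fingers": -0.2, "translation": [-16.3, 0, 0], "roll": 0},
  {"fingers": -0.2, "translation": [-16.3, 0, 0], "roll": 0},
  {"fingers": -0.2, "translation": [-16.3, 0, 0], "roll": 0},
  {"fingers": -0.2, "translation": [-16.3, 0, 0], "roll": 0},
])

```text
clock: 7.2
eef_pos: [0.4575, -0.1232, 0.1483]
tool_rot: [1.0, -0.0, 0.0, 0.0]
ft_force: [-0.3, 0.2, -0.4]
grip_width: 0.0508
```

```bash
python3 - <<'E'
from h import *
c=snap('wrist','w4.png'); o=bot.get_obs(); print(o['eef_pos'],o['clock'])
print(proj(c,[.4556,-.1227,.062]),proj(c,[.4665,-.0169,.042]))
im=cv2.imread('pics/w4.png'); cv2.imwrite('pics/w4c.png',cv2.resize(im[0:310,180:380],None,fx=1.9,fy=1.9,interpolation=cv2.INTER_CUBIC))
E
```

```text
[ 0.45739926 -0.12314874  0.14820026] 7.25
[280.69574023 221.47111023] [296.28541953  66.93909314]
```

View pics/w4c.png

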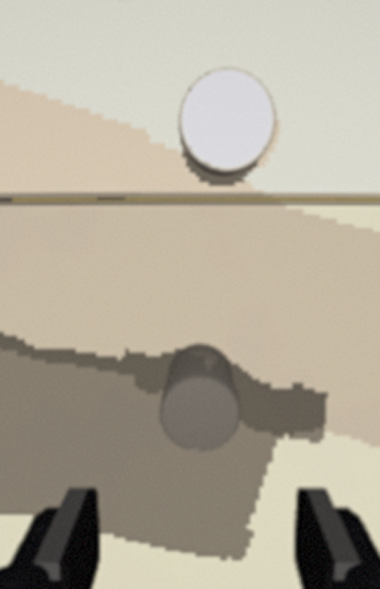

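The medium pot's lid is at crop (200,412) and the small pot's lid at crop (227,119). Both are upright and clear of other things.

```bash
python3 - <<'E'
from h import *
c=snap('wrist'); f=lambda x,y,z:onz(c,180+x/1.9,y/1.9,z).round(4)
print('med',f(200,412,.062),'far',f(200,374,.062),f(200,450,.062),'base far',f(200,344,0),'small',f(227,119,.042),'w',f(180,119,.042)-f(274,119,.042))
m=f(200,412,.062); go(m[0],m[1],.036,0)
E
```

```text
med [ 0.4587 -0.1191  0.062 ] far [ 0.4587 -0.1042  0.062 ] [ 0.4588 -0.1346  0.062 ] base far [ 0.4592 -0.1062  0.    ] small [ 0.4685 -0.0141  0.042 ] w [-3.4e-02 -1.0e-04  0.0e+00]
shift cm [ 0.14 -0.4  11.21] roll -0.0 yaw now -0.0
```

play_rows([
  {"fingers": -0.2, "translation": [0.1, -0.2, 3], "roll": 0},
  {"fingers": -0.2, "translation": [0.1, -0.2, 6], "roll": 0},
  {"fingers": -0.2, "translation": [0.1, -0.2, 8.5], "roll": 0},
  {"fingers": -0.2, "translation": [0.1, -0.2, 10.3], "roll": 0},
  {"fingers": -0.2, "translation": [0.1, -0.2, 11.2], "roll": 0},
  {"fingers": -0.2, "translation": [0.1, -0.2, 11.2], "roll": 0},
  {"fingers": -0.2, "translation": [0.1, -0.2, 11.2], "roll": 0},
  {"fingers": 0.5, "translation": [0.1, -0.2, 11.2], "roll": 0},
  {"fingers": 0.5, "translation": [0.1, -0.2, 11.2], "roll": 0},
  {"fingers": 0.5, "translation": [0.1, -0.2, 11.2], "roll": 0},
  {"fingers": 0.5, "translation": [0.1, -0.2, 11.2], "roll": 0},
  {"fingers": 0.5, "translation": [0.1, -0.2, 11.2], "roll": 0},
  {"fingers": 0.5, "translation": [0.1, -0.2, 11.2], "roll": 0},
])

```text
clock: 8.38
eef_pos: [0.4587, -0.1215, 0.0378]
tool_rot: [1.0, -0.0, 0.002, 0.0]
ft_force: [1.2, 0.5, 6.3]
grip_width: 0.0292
```

```bash
python3 - <<'E'
from h import *
o=bot.get_obs(); print(o['eef_pos'],o['grip_width'],o['ft_force'])
go(.6150,.0567,.16,0)
E
```

```text
[ 0.45873082 -0.12147941  0.03781157] 0.0291788776319196 [1.21640849 0.49150143 6.27876508]
shift cm [ 15.66 -17.81 -12.18] roll -0.0 yaw now -0.0
```

play_rows([
  {"fingers": 0.5, "translation": [0, 0, -2], "roll": 0},
  {"fingers": 0.5, "translation": [0, 0, -5], "roll": 0},
  {"fingers": 0.5, "translation": [0, 0, -9], "roll": 0},
  {"fingers": 0.5, "translation": [3, -1, -11], "roll": 0},
  {"fingers": 0.5, "translation": [6, -3, -11], "roll": 0},
  {"fingers": 0.5, "translation": [9, -5.5, -11], "roll": 0},
  {"fingers": 0.5, "translation": [11.5, -8.5, -11], "roll": 0},
  {"fingers": 0.5, "translation": [13.5, -11.5, -11], "roll": 0},
  {"fingers": 0.5, "translation": [15, -14.5, -11], "roll": 0},
  {"fingers": 0.5, "translation": [15.5, -17, -11], "roll": 0},
  {"fingers": 0.5, "translation": [15.7, -17.8, -11], "roll": 0},
  {"fingers": 0.5, "translation": [15.7, -17.8, -11], "roll": 0},
  {"fingers": 0.5, "translation": [15.7, -17.8, -11], "roll": 0},
  {"fingers": 0.5, "translation": [15.7, -17.8, -11], "roll": 0},
  {"fingers": 0.5, "translation": [15.7, -17.8, -11], "roll": 0},
  {"fingers": 0.5, "translation": [15.7, -17.8, -11], "roll": 0},
])

```text
clock: 9.72
eef_pos: [0.614, 0.0553, 0.1465]
tool_rot: [1.0, -0.001, -0.0, 0.0]
ft_force: [0.2, -0.9, -0.6]
grip_width: 0.0288
```

```bash
python3 - <<'E'
from h import *
c=snap('wrist','w5.png'); o=bot.get_obs(); print(o['eef_pos'],o['grip_width'],o['clock']); corks(c)
go(.6150,.0567,.0495,0)
E
```

```text
[0.61405465 0.05549349 0.14656878] 0.028778950969662067 9.7667
cork [ 243   49   79   83 5138] world circle [0.6127 0.1473] 0.0315 centroid [0.6127 0.1484 0.01  ]
cork [ 249  164   72   66 3714] world circle [0.6149 0.0581] 0.0315 centroid [0.6149 0.0602 0.01  ]
cork [ 260  341   59   27 1138] world circle [ 0.6193 -0.1176] 0.0309 centroid [ 0.6189 -0.1083  0.01  ]
shift cm [ 0.09 -0.12  9.71] roll -0.1 yaw now -0.1
```

View pics/w5.png

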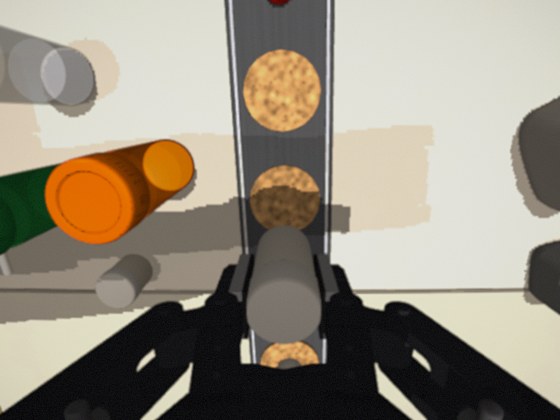

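Medium pot held upright at (284,290). Disc 2 is at (285,198), disc 1 at (282,91) beside the red post, and the orange decoy at (92,200) is clear.

play_rows([
  {"fingers": 0.5, "translation": [0.1, -0.2, 3], "roll": 0},
  {"fingers": 0.5, "translation": [0.1, -0.2, 6], "roll": 0},
  {"fingers": 0.5, "translation": [0.1, -0.2, 8], "roll": 0},
  {"fingers": 0.5, "translation": [0.1, -0.2, 9], "roll": 0},
  {"fingers": 0.5, "translation": [0.1, -0.2, 9.5], "roll": 0},
  {"fingers": 0.5, "translation": [0.1, -0.2, 9.7], "roll": 0},
  {"fingers": 0.5, "translation": [0.1, -0.2, 9.7], "roll": 0},
  {"fingers": 0.5, "translation": [0.1, -0.2, 9.7], "roll": 0},
  {"fingers": 0.5, "translation": [0.1, -0.2, 9.7], "roll": 0},
])

```text
clock: 10.52
eef_pos: [0.6165, 0.0589, 0.051]
tool_rot: [1.0, -0.0, 0.001, -0.0]
ft_force: [-0.2, -0.0, 0.9]
grip_width: 0.0294
```

play_rows([
  {"fingers": -0.2, "translation": [0, 0, 0], "roll": 0},
  {"fingers": -0.2, "translation": [0, 0, 0], "roll": 0},
  {"fingers": -0.2, "translation": [0, 0, 0], "roll": 0},
  {"fingers": -0.2, "translation": [0, 0, 0], "roll": 0},
  {"fingers": -0.2, "translation": [0, 0, 0], "roll": 0},
  {"fingers": -0.2, "translation": [0, 0, -1.5], "roll": 0},
  {"fingers": -0.2, "translation": [0, 0, -4], "roll": 0},
  {"fingers": -0.2, "translation": [0, 0, -8], "roll": 0},
  {"fingers": -0.2, "translation": [0, 0, -10], "roll": 0},
  {"fingers": -0.2, "translation": [0, 0, -10], "roll": 0},
  {"fingers": -0.2, "translation": [0, 0, -10], "roll": 0},
  {"fingers": -0.2, "translation": [0, 0, -10], "roll": 0},
])

```text
clock: 11.52
eef_pos: [0.6147, 0.0588, 0.1486]
tool_rot: [1.0, -0.0, -0.001, 0.0]
ft_force: [0.4, 0.1, -0.4]
grip_width: 0.0512
```

```bash
python3 - <<'E'
from h import *
c=snap('wrist'); snap('scene','s3.png'); o=bot.get_obs(); print(o['eef_pos'],o['clock'])
print(onz(c,299.5,62.6,.042))
# lid of medium: bright-ish grey blob on cork: saturation mask inside disc region
go(.4685,-.0145,.15,0)
im=cv2.cvtColor(c['pixels'],cv2.COLOR_RGB2BGR); cv2.imwrite('pics/w6c.png',cv2.resize(im[150:320,200:380],None,fx=3.5,fy=3.5,interpolation=cv2.INTER_CUBIC))
E
```

```text
[0.61405868 0.05871229 0.14747526] 11.6167
[0.62565137 0.1679107  0.042     ]
shift cm [-14.55   7.33  -0.2 ] roll -0.0 yaw now -0.0
```

View pics/w6c.png

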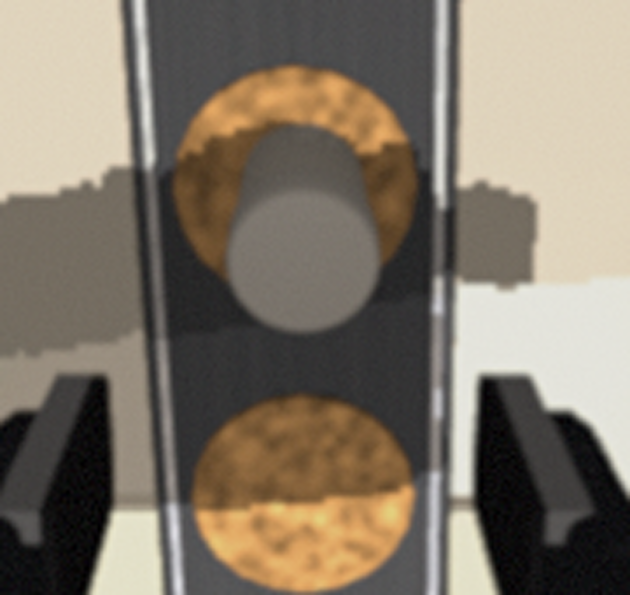

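Medium pot is upright on disc 2 and within about 2 mm of centre (base rear edge at crop y=123, disc rear edge at y=66). Next, the small pot.

play_rows([
  {"fingers": -0.2, "translation": [0, 3.5, -1], "roll": 0},
  {"fingers": -0.2, "translation": [-2, 6.5, -1], "roll": 0},
  {"fingers": -0.2, "translation": [-6, 7.3, -1], "roll": 0},
  {"fingers": -0.2, "translation": [-10, 7.3, -1], "roll": 0},
  {"fingers": -0.2, "translation": [-13, 7.3, 0], "roll": 0},
  {"fingers": -0.2, "translation": [-14.5, 7.3, 0], "roll": 0},
  {"fingers": -0.2, "translation": [-14.5, 7.3, 0], "roll": 0},
  {"fingers": -0.2, "translation": [-14.5, 7.3, 0], "roll": 0},
  {"fingers": -0.2, "translation": [-14.5, 7.3, 0], "roll": 0},
  {"fingers": -0.2, "translation": [-14.5, 7.3, 0], "roll": 0},
])

```text
clock: 12.45
eef_pos: [0.4717, -0.014, 0.1493]
tool_rot: [1.0, -0.0, 0.001, 0.0]
ft_force: [1.1, 0.1, -0.5]
grip_width: 0.051
```

```bash
python3 - <<'E'
from h import *
c=snap('wrist'); o=bot.get_obs(); print(o['eef_pos'],o['clock'])
im=cv2.cvtColor(c['pixels'],cv2.COLOR_RGB2BGR); cv2.imwrite('pics/w7c.png',cv2.resize(im[130:300,180:380],None,fx=3.5,fy=3.5,interpolation=cv2.INTER_CUBIC))
E
```

```text
[ 0.47164433 -0.01400828  0.14924357] 12.5
```

View pics/w7c.png

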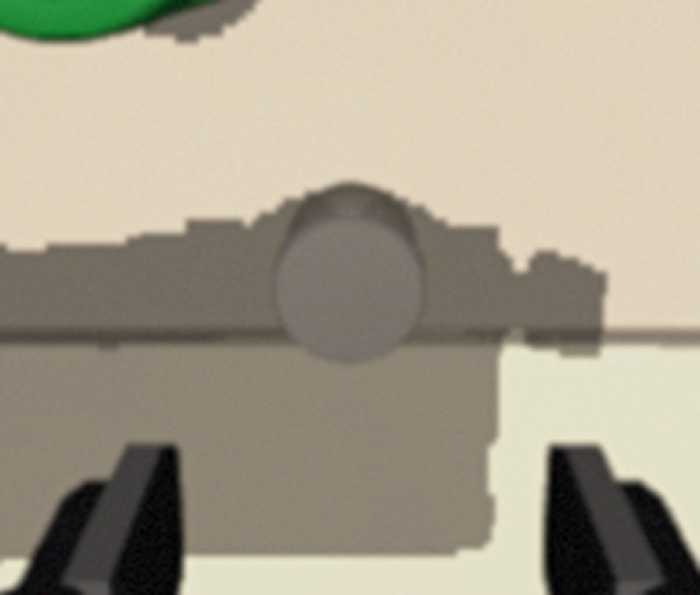

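Small pot lid centre is at crop (350,290) and its base rear edge at crop y=183. The green decoy is well ahead.

```bash
python3 - <<'E'
from h import *
c=snap('wrist'); f=lambda x,y,z:onz(c,180+x/3.5,130+y/3.5,z).round(4)
print(f(350,290,.042),f(350,363,.042),f(350,183,0))
go(.470,-.0145,.028,0)
E
```

```text
[ 0.469  -0.0137  0.042 ] [ 0.4689 -0.0314  0.042 ] [0.4687 0.0016 0.    ]
shift cm [-0.15  0.05 12.12] roll -0.0 yaw now -0.0
```

play_rows([
  {"fingers": -0.2, "translation": [-0.25, 0, 3], "roll": 0},
  {"fingers": -0.2, "translation": [-0.25, 0, 6], "roll": 0},
  {"fingers": -0.2, "translation": [-0.25, 0, 9], "roll": 0},
  {"fingers": -0.2, "translation": [-0.25, 0, 11], "roll": 0},
  {"fingers": -0.2, "translation": [-0.25, 0, 12], "roll": 0},
  {"fingers": -0.2, "translation": [-0.25, 0, 12], "roll": 0},
  {"fingers": -0.2, "translation": [-0.25, 0, 12], "roll": 0},
  {"fingers": 0.4, "translation": [-0.25, 0, 12], "roll": 0},
  {"fingers": 0.4, "translation": [-0.25, 0, 12], "roll": 0},
  {"fingers": 0.4, "translation": [-0.25, 0, 12], "roll": 0},
  {"fingers": 0.4, "translation": [-0.25, 0, 12], "roll": 0},
  {"fingers": 0.4, "translation": [-0.25, 0, 12], "roll": 0},
  {"fingers": 0.4, "translation": [-0.25, 0, 12], "roll": 0},
])

```text
clock: 13.63
eef_pos: [0.469, -0.0141, 0.0305]
tool_rot: [1.0, -0.0, 0.002, 0.0]
ft_force: [0.3, -0.4, 5.6]
grip_width: 0.0321
```

```bash
python3 - <<'E'
from h import *
o=bot.get_obs(); z=o['eef_pos'][2]; print(o['eef_pos'],o['grip_width'],o['ft_force'])
go(.6172,-.0325,z+.0115,0)
E
```

```text
[ 0.46904057 -0.01411123  0.03048534] 0.03206479313331112 [ 0.34722244 -0.37339513  5.63127141]
shift cm [14.82  1.83 -1.1 ] roll -0.0 yaw now -0.0
```

play_rows([
  {"fingers": 0.4, "translation": [0, 0, -2], "roll": 0},
  {"fingers": 0.4, "translation": [0, 0, -5], "roll": 0},
  {"fingers": 0.4, "translation": [0, 0, -9], "roll": 0},
  {"fingers": 0.4, "translation": [3, 0.8, -10], "roll": 0},
  {"fingers": 0.4, "translation": [7, 1.8, -10], "roll": 0},
  {"fingers": 0.4, "translation": [11, 1.8, -10], "roll": 0},
  {"fingers": 0.4, "translation": [14, 1.8, -10], "roll": 0},
  {"fingers": 0.4, "translation": [14.8, 1.8, -10], "roll": 0},
  {"fingers": 0.4, "translation": [14.8, 1.8, -10], "roll": 0},
  {"fingers": 0.4, "translation": [14.8, 1.8, -10], "roll": 0},
  {"fingers": 0.4, "translation": [14.8, 1.8, -7], "roll": 0},
  {"fingers": 0.4, "translation": [14.8, 1.8, -4], "roll": 0},
  {"fingers": 0.4, "translation": [14.8, 1.8, -2.2], "roll": 0},
  {"fingers": 0.4, "translation": [14.8, 1.8, -1.4], "roll": 0},
  {"fingers": 0.4, "translation": [14.8, 1.8, -1], "roll": 0},
  {"fingers": 0.4, "translation": [14.8, 1.8, -1], "roll": 0},
  {"fingers": 0.4, "translation": [14.8, 1.8, -1], "roll": 0},
  {"fingers": 0.4, "translation": [14.8, 1.8, -1], "roll": 0},
])

```text
clock: 15.13
eef_pos: [0.6155, -0.0322, 0.0405]
tool_rot: [1.0, -0.0, 0.0, 0.0]
ft_force: [-2.3, 0.6, 3.1]
grip_width: 0.0323
```

play_rows([
  {"fingers": -0.2, "translation": [0, 0, 0], "roll": 0},
  {"fingers": -0.2, "translation": [0, 0, 0], "roll": 0},
  {"fingers": -0.2, "translation": [0, 0, 0], "roll": 0},
  {"fingers": -0.2, "translation": [0, 0, 0], "roll": 0},
  {"fingers": -0.2, "translation": [0, 0, 0], "roll": 0},
  {"fingers": -0.2, "translation": [0, 0, -1.5], "roll": 0},
  {"fingers": -0.2, "translation": [0, 0, -4], "roll": 0},
  {"fingers": -0.2, "translation": [0, 0, -8], "roll": 0},
  {"fingers": -0.2, "translation": [0, 0, -12], "roll": 0},
  {"fingers": -0.2, "translation": [0, 0, -15], "roll": 0},
  {"fingers": -0.2, "translation": [0, 0, -18], "roll": 0},
  {"fingers": -0.2, "translation": [0, 0, -18], "roll": 0},
  {"fingers": -0.2, "translation": [0, 0, -18], "roll": 0},
  {"fingers": -0.2, "translation": [0, 0, -18], "roll": 0},
])

```text
clock: 16.3
eef_pos: [0.6154, -0.0322, 0.2188]
tool_rot: [1.0, -0.0, -0.0, -0.0]
ft_force: [-0.4, -0.3, -0.9]
grip_width: 0.0511
```

```bash
python3 - <<'E'
from h import *
c=snap('wrist','w8.png'); o=bot.get_obs(); print(o['eef_pos'],o['clock'])
corks(c)
go(.436,.160,.23,45)
E
```

```text
[ 0.6149112  -0.0321328   0.21782118] 16.35
cork [ 247    0   67   36 1864] world circle [0.6123 0.1441] 0.0313 centroid [0.6127 0.1336 0.01  ]
cork [ 252   65   63   66 2044] world circle [0.615  0.0575] 0.0317 centroid [0.6141 0.0557 0.01  ]
cork [ 257  156   58   56 1410] world circle [ 0.6174 -0.0321] 0.0318 centroid [ 0.6192 -0.0238  0.01  ]
cork [ 261  234   53   46 1470] world circle [ 0.6195 -0.1218] 0.032 centroid [ 0.6193 -0.1155  0.01  ]
shift cm [-17.91 -19.2   -1.17] roll -45.0 yaw now -0.0
```

View pics/w8.png

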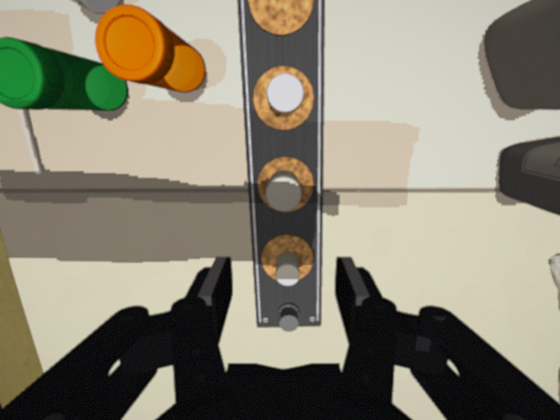

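The picture shows the pots upright on discs 2 to 4, at (285,93), (284,188) and (288,266). Disc 1 at (281,8) is free. Now the vial, with jaws at 45° to clear the decoys.

play_rows([
  {"fingers": -1, "translation": [-3, -3, -1.2], "roll": -7},
  {"fingers": -1, "translation": [-6, -6, -1.2], "roll": -14},
  {"fingers": -1, "translation": [-9, -9, -1.2], "roll": -21},
  {"fingers": -1, "translation": [-12, -12, -1.2], "roll": -28},
  {"fingers": -1, "translation": [-15, -15, -1.2], "roll": -35},
  {"fingers": -1, "translation": [-17, -18, -1.2], "roll": -42},
  {"fingers": -1, "translation": [-17.9, -19.2, -1.2], "roll": -45},
  {"fingers": -1, "translation": [-17.9, -19.2, -1.2], "roll": -45},
  {"fingers": -1, "translation": [-17.9, -19.2, -1.2], "roll": -45},
  {"fingers": -1, "translation": [-17.9, -19.2, -1.2], "roll": -45},
  {"fingers": -1, "translation": [-17.9, -19.2, -1.2], "roll": -45},
  {"fingers": -1, "translation": [-17.9, -19.2, -1.2], "roll": -45},
])

```text
clock: 17.35
eef_pos: [0.4374, 0.159, 0.2308]
tool_rot: [0.924, 0.381, -0.0, 0.0]
ft_force: [0.5, 0.7, -0.5]
grip_width: 0.0854
```

```bash
python3 - <<'E'
from h import *
c=snap('wrist','w9.png'); o=bot.get_obs(); print(o['eef_pos'],o['clock'],o['grip_width'])
print(proj(c,[.436,.160,.124]),proj(c,[.436,.160,0]))
go(.436,.160,.08,45)
E
```

```text
[0.43736983 0.15904354 0.23088224] 17.4 0.08562521010153644
[283.10786329 211.41399412] [283.18147509 178.97276347]
shift cm [-0.02 -0.16 15.09] roll -0.2 yaw now 44.8
```

View pics/w9.png

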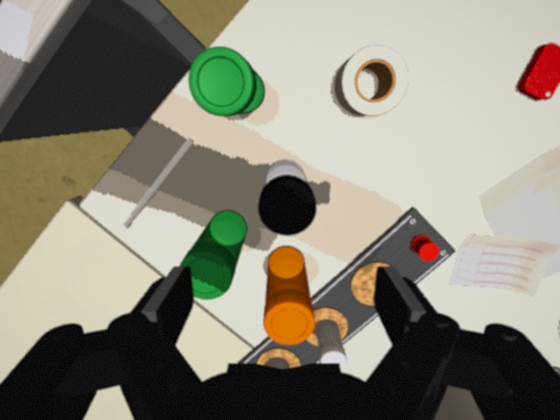

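The black cap is at (287,206), about 57 px across. The greens (222,80) and (215,255), the orange (287,295) and the tape roll (373,82) are all clear of the 45° jaw line.

```bash
python3 - <<'E'
from h import *
c=snap('wrist'); g=cv2.cvtColor(c['pixels'],cv2.COLOR_RGB2GRAY)
m=(g<25).astype(np.uint8); m=cv2.morphologyEx(m,cv2.MORPH_OPEN,np.ones((5,5))); n,l,s,ce=cv2.connectedComponentsWithStats(m)
for i in range(1,n):
    if s[i,4]>800 and s[i,1]<260: print(s[i],ce[i])
p=onz(c,287,206,.124); print(p, onz(c,259,206,.124)-onz(c,316,206,.124))
go(p[0],p[1],.08,45)
E
```

```text
[ 259  177   56   57 2519] [286.51250496 205.00793966]
[0.43505559 0.16533276 0.124     ] [-0.03161065 -0.0314253   0.        ]
shift cm [ 0.29 -0.6  15.1 ] roll -0.1 yaw now 44.9
```

play_rows([
  {"fingers": -1, "translation": [0.3, -0.45, 3], "roll": 0},
  {"fingers": -1, "translation": [0.3, -0.45, 6], "roll": 0},
  {"fingers": -1, "translation": [0.3, -0.45, 8], "roll": 0},
  {"fingers": -1, "translation": [0.3, -0.45, 10], "roll": 0},
  {"fingers": -1, "translation": [0.3, -0.45, 12], "roll": 0},
  {"fingers": -1, "translation": [0.3, -0.45, 14], "roll": 0},
  {"fingers": -1, "translation": [0.3, -0.45, 15.1], "roll": 0},
  {"fingers": -1, "translation": [0.3, -0.45, 15.1], "roll": 0},
  {"fingers": -1, "translation": [0.3, -0.45, 15.1], "roll": 0},
  {"fingers": 0.1, "translation": [0.3, -0.45, 15.1], "roll": 0},
  {"fingers": 0.1, "translation": [0.3, -0.45, 15.1], "roll": 0},
  {"fingers": 0.1, "translation": [0.3, -0.45, 15.1], "roll": 0},
  {"fingers": 0.1, "translation": [0.3, -0.45, 15.1], "roll": 0},
  {"fingers": 0.1, "translation": [0.3, -0.45, 15.1], "roll": 0},
  {"fingers": 0.1, "translation": [0.3, -0.45, 15.1], "roll": 0},
  {"fingers": 0.1, "translation": [0.3, -0.45, 15.1], "roll": 0},
])

```text
clock: 18.78
eef_pos: [0.4364, 0.1654, 0.0814]
tool_rot: [0.924, 0.382, 0.001, 0.0]
ft_force: [-0.1, -0.7, 6.7]
grip_width: 0.0445
```

```bash
python3 - <<'E'
from h import *
o=bot.get_obs(); z=o['eef_pos'][2]; print(o['eef_pos'],o['grip_width'],o['ft_force'],o['joint_pos'].round(2))
go(.6127,.1470,z+.011,13)
E
```

```text
[0.43642392 0.16536635 0.08144769] 0.04446557758858911 [-0.0711606  -0.74926245  6.74441762] [ 0.36  0.32 -0.35  0.9  -0.    1.15]
shift cm [11.18 13.76 -1.07] roll 32.0 yaw now 45.0
```

play_rows([
  {"fingers": 0.1, "translation": [0, 0, -2], "roll": 0},
  {"fingers": 0.1, "translation": [0, 0, -5], "roll": 0},
  {"fingers": 0.1, "translation": [0, 0, -8], "roll": 0},
  {"fingers": 0.1, "translation": [0, 0, -11], "roll": 0},
  {"fingers": 0.1, "translation": [0, 0, -14], "roll": 0},
  {"fingers": 0.1, "translation": [2, 2.5, -14], "roll": 5},
  {"fingers": 0.1, "translation": [4, 5, -14], "roll": 11},
  {"fingers": 0.1, "translation": [6, 7.5, -14], "roll": 17},
  {"fingers": 0.1, "translation": [8, 10, -14], "roll": 23},
  {"fingers": 0.1, "translation": [10, 12, -14], "roll": 29},
  {"fingers": 0.1, "translation": [11, 13.5, -14], "roll": 32},
  {"fingers": 0.1, "translation": [11.2, 13.8, -14], "roll": 32},
  {"fingers": 0.1, "translation": [11.2, 13.8, -14], "roll": 32},
  {"fingers": 0.1, "translation": [11.2, 13.8, -14], "roll": 32},
  {"fingers": 0.1, "translation": [11.2, 13.8, -14], "roll": 32},
])

```text
clock: 20.03
eef_pos: [0.6114, 0.147, 0.2204]
tool_rot: [0.994, 0.114, -0.0, -0.0]
ft_force: [-0.3, 0.7, -0.1]
grip_width: 0.0447
```

```bash
python3 - <<'E'
from h import *
c=snap('wrist','w10.png'); o=bot.get_obs(); print(o['eef_pos'],o['clock'],o['grip_width'],o['ft_force']); corks(c)
# cap of the held vial: dark blob; also from scene
zt=.124+o['eef_pos'][2]-.0815
print('expected cap centre px',proj(c,[*o['eef_pos'][:2],zt]))
g=cv2.cvtColor(c['pixels'],cv2.COLOR_RGB2GRAY); im=cv2.cvtColor(c['pixels'],cv2.COLOR_RGB2BGR)
s=snap('scene'); si=cv2.cvtColor(s['pixels'],cv2.COLOR_RGB2BGR)
a=cv2.resize(im[100:400,180:390],(380,543)); b=cv2.resize(si[60:240,190:330],(400,514)); b=cv2.copyMakeBorder(b,0,29,0,0,0)
cv2.imwrite('pics/w10c.png',np.clip(np.hstack([a,b]).astype(float)*1.6,0,255).astype(np.uint8))
print('scene expected',proj(s,[*o['eef_pos'][:2],zt]))
go(.6127,.1470,.0925,13)
E
```

```text
[0.61138695 0.1470702  0.22065877] 20.0833 0.04429168076976081 [-0.5516298   0.79133509 -0.07245798]
cork [ 257  155   57   50 2224] world circle [0.6128 0.148 ] 0.0317 centroid [0.612  0.1519 0.01  ]
expected cap centre px [283.91088123 351.45203932]
scene expected [260.30287783  90.97656464]
shift cm [ 0.11  0.04 12.83] roll 0.0 yaw now 13.0
```

View pics/w10c.png

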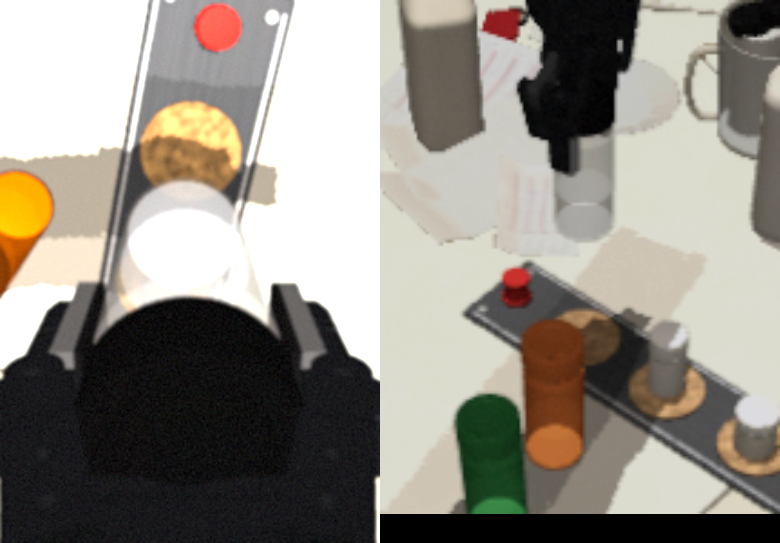

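The vial hangs upright in the jaws over disc 1: base in the scene half at crop (583,223), base rear edge in the wrist half at crop (183,182). Checking its offset.

```bash
python3 - <<'E'
from h import *
o=bot.get_obs(); s=snap('scene'); zb=o['eef_pos'][2]-.0815
print(o['eef_pos'],'scene base',onz(s,190+203*.35,60+222*.35,zb))
c=snap('wrist'); print('wrist far edge',onz(c,180+183*.5526,100+182*.5526,zb),'left/right',onz(c,180+128*.5526,100+235*.5526,zb),onz(c,180+238*.5526,100+235*.5526,zb))
E
```

```text
[0.61152806 0.14708004 0.22084238] scene base [0.60874261 0.14284914 0.13934238]
wrist far edge [0.60616962 0.16386968 0.13934238] left/right [0.58985535 0.13779583 0.13934238] [0.63218984 0.14757108 0.13934238]
```

play_rows([
  {"fingers": 0.1, "translation": [0.3, -0.4, 2], "roll": 0},
  {"fingers": 0.1, "translation": [0.3, -0.4, 5], "roll": 0},
  {"fingers": 0.1, "translation": [0.3, -0.4, 8], "roll": 0},
  {"fingers": 0.1, "translation": [0.3, -0.4, 10], "roll": 0},
  {"fingers": 0.1, "translation": [0.3, -0.4, 11.5], "roll": 0},
  {"fingers": 0.1, "translation": [0.3, -0.4, 12.3], "roll": 0},
  {"fingers": 0.1, "translation": [0.3, -0.4, 12.8], "roll": 0},
  {"fingers": 0.1, "translation": [0.3, -0.4, 12.8], "roll": 0},
  {"fingers": 0.1, "translation": [0.3, -0.4, 12.8], "roll": 0},
  {"fingers": 0.1, "translation": [0.3, -0.4, 12.8], "roll": 0},
])

```text
clock: 21.07
eef_pos: [0.6154, 0.1516, 0.0936]
tool_rot: [0.994, 0.113, 0.001, -0.0]
ft_force: [-0.2, -0.4, -0.8]
grip_width: 0.0445
```

play_rows([
  {"fingers": -0.6, "translation": [0, 0, 0], "roll": 0},
  {"fingers": -0.6, "translation": [0, 0, 0], "roll": 0},
  {"fingers": -0.6, "translation": [0, 0, 0], "roll": 0},
  {"fingers": -0.6, "translation": [0, 0, 0], "roll": 0},
  {"fingers": -0.6, "translation": [0, 0, 0], "roll": 0},
  {"fingers": -0.6, "translation": [0, 0, 0], "roll": 0},
  {"fingers": -0.6, "translation": [0, 0, -1.5], "roll": 0},
  {"fingers": -0.6, "translation": [0, 0, -4], "roll": 0},
  {"fingers": -0.6, "translation": [0, 0, -8], "roll": 0},
  {"fingers": -0.6, "translation": [0, 0, -12], "roll": 0},
  {"fingers": -0.6, "translation": [0, 0, -15], "roll": 0},
  {"fingers": -0.6, "translation": [-4, 0, -15], "roll": 0},
  {"fingers": -0.6, "translation": [-8, 0, -15], "roll": 0},
  {"fingers": -0.6, "translation": [-12, 0, -15], "roll": 0},
  {"fingers": -0.6, "translation": [-15, 0, -15], "roll": 0},
  {"fingers": -0.6, "translation": [-15, 0, -15], "roll": 0},
  {"fingers": -0.6, "translation": [-15, 0, -15], "roll": 0},
  {"fingers": -0.6, "translation": [-15, 0, -15], "roll": 0},
])

```text
clock: 22.57
eef_pos: [0.4693, 0.1179, 0.243]
tool_rot: [0.994, 0.113, 0.001, -0.0]
ft_force: [0.5, 0.7, -0.2]
grip_width: 0.0683
```

```bash
python3 - <<'E'
from h import *
o=bot.get_obs(); print(o['eef_pos'],o['clock'],o['ft_force'])
s=snap('scene'); d=snap('side'); w=snap('wrist')
B=lambda c:np.clip(cv2.cvtColor(c['pixels'],cv2.COLOR_RGB2BGR).astype(float)*1.4,0,255).astype(np.uint8)
a=cv2.resize(B(s)[110:290,220:410],None,fx=2.1,fy=2.1,interpolation=cv2.INTER_CUBIC)
b=cv2.resize(B(d)[170:290,180:380],(399,240)); e=cv2.resize(B(w),(399,299))
a=a[:378]; L=cv2.copyMakeBorder(a,0,539-a.shape[0],0,0,0); cv2.imwrite('pics/f.png',np.hstack([L,np.vstack([b,e])]))
print(a.shape); corks(s)
E
```

```text
[0.46925047 0.11787728 0.24301259] 22.5667 [ 0.46079546  0.68810834 -0.20585572]
(378, 399, 3)
cork [333  64  29  18 394] world circle [1.0922 0.2429] 0.044 centroid [1.092  0.2423 0.01  ]
cork [277 188  27  19 310] world circle [0.6122 0.0558] 0.0321 centroid [0.6077 0.0518 0.01  ]
cork [340 225  29  23 354] world circle [ 0.6167 -0.1238] 0.0321 centroid [ 0.6109 -0.1248  0.01  ]
```

View pics/f.png

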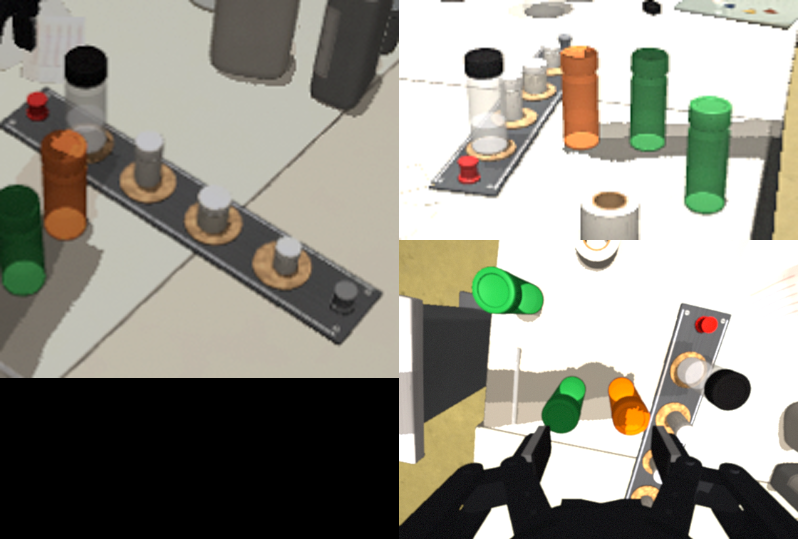

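All four stand upright on the discs in the right order: vial at left-panel crop (87,100) next to the red post, then (149,160), (214,208) and (288,258). The tape roll is untouched in the side view. A final numeric check of centring comes first.

```bash
python3 - <<'E'
from h import *
s=snap('scene'); f=lambda x,y,z:onz(s,220+x/2.1,110+y/2.1,z)[:2]
D=np.array([[.6095,.1457],[.612,.0558],[.6145,-.034],[.6167,-.1238]])
for n,x,y,z,d in [('vial',86,57,.134,0),('med',149,139,.072,1),('small',214,194,.052,2),('tiny',288,244,.043,3)]: print(n,((f(x,y,z)-D[d])*1000).round(1),'mm off')
w=snap('wrist'); k=560/399
v=lambda x,y,z:onz(w,(x-399)*k,(y-240)*k,z)[:2]
print('wrist vial cap',v(728,389,.134),'disc 1',v(691,370,.010))
E
```

```text
vial [4.8 2.5] mm off
med [2.4 2.3] mm off
small [0.1 2.3] mm off
tiny [ 2.3 -1.7] mm off
wrist vial cap [0.60763925 0.15286078] disc 1 [0.61548288 0.14883773]
```

```bash
python3 -c "
from workcell import bot
print(bot.job_done())"
```

```text
the job is handed in; nothing more can be done
None
```

All four containers stand upright on the cork discs in height order, and I've handed the job in. From the red post they run glass vial, medium pot, small pot, tiny pot. The robot's clock read about 22.6 s, against the 112 s limit.

- **Centring:** in the last scene-camera check, the pots were about 2–3 mm off their disc centres and the vial about 5 mm. The cameras disagreed on the vial: the wrist view put it 8–9 mm off, in the opposite direction across the strip. That reading was from far to the side and on a reduced picture, so I trusted the scene view and left the vial alone.
- **Forces:** the readings I took stayed under 10 N.
- **Tape roll and arm:** I never approached the tape roll, and by eye it had not moved; I did not measure it again. The open gripper was well above and clear of everything when I handed in.

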